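# Hook the heel-block bin out of the rack

## Robot

A 6-joint arm with a two-finger parallel gripper is mounted at the origin on the work surface. World frame = base frame: x ahead of the robot, y to its left, z up, the work surface at z = 0. Lengths are in mm, angles in rad, forces in N, time in s.
With the tool pointing down it reaches from about 350 to 875 mm from the base axis. Payload 4.2 kg.
Tool frame: the origin (TCP) lies between the finger pads; the fingertips stand 14 mm ahead of it and the grasp point (between the pads) lies 5 mm behind it; z points along the fingers, y is the line along which they close (so a half turn about z gives the same grasp; the last joint's range is limited). The gripper opens to 85 mm and grips with 20 to 120 N. Pads are 22 mm wide; open, the fingers measure 114 mm over their backs; the gripper's body (76 mm by 85 mm) begins 54 mm behind the grasp point. The pads swing forward as they close: fully open they stand 13 mm farther back than shut.
Start: joints at [-0.886, 0.385, 0.008, 0, -1.194, -0.259], TCP at [258.168, -569.165, 245.312] pointing down, gripper open.
Joint ranges: [-3.14, 3.14], [-1.21, 2.06], [-1.07, 1.41], [-3.16, 2.05], [-2.99, -0.16], [-3.1, 3.1]. Speed limits (rad/s): [2.79, 2.79, 3.14, 3.14, 3.14, 3.14].

## Interface

Orientations are given as a unit quaternion [x, y, z, w].
In Python, from bench import * gives the robot as it stands.
- The arm moves only by the tool carry_out, never from a script. Its argument "motion" is a list of rows, each a list of 7 numbers: the turn, a rotation vector about the tool's x, y, z in rad, then the shift along the tool's x, y, z in mm, then the opening, from -1 (shut) to 1 (fully open), so that 0 is half open. A call has 1 to 5 rows; each row is the pose to reach, as a shift and turn from the pose commanded when the call began, along the tool's axes at that moment; what a row does not reach only later rows make up. A row lasts 1/8 s, in which the tool goes at most 62.5 mm and 10.7 degrees, less where a joint would pass 70% of its speed; a pose out of reach is approached as far as the arm can. A call with a gripper value outside its range is refused whole. The fingers move at their own pace and stop on an object; the grip force is fixed at half the most. Time passes only in rows, so rows that repeat a pose let the fingers close. It gives the time, the measured TCP pose, the force, the opening and the grip force at its end, in the units of the state.
- read_state(): the state, without advancing time (a new reading comes with each control period).
- get_image(name): name is "side" or "top" or "wrist"; returns a dict with "color" (480x640x3 uint8, blue, green, red), "mtx" (3x3 intrinsics, pixels), "k1" (the pictures are not rectified: a ray, as slopes to the right and down, at radius r is drawn at 1 + k1 r^2 times it, then the intrinsics apply), "position" and "orientation" of the camera in the world. Camera axes: x right, y down, z forward; pixel columns grow to the right and rows downward; lengths in mm; the calibration is good to about 2 mm. A picture is of the moment at which its call begins. There is no depth.
- job_done(): hands the job in; it is judged then, once.
The state is a dict: "clock": time; "joints": joint angles; "joint_vel": joint speeds; "joint_efforts": joint torques, N m; "position": TCP position; "ee_rot": TCP orientation; "contact_force": force on the tool from outside, world axes, zero at the start; "wrist_torque": the same for the moment, N m; "gripper_width": finger opening in mm; "grasp_force": force on a finger pad.
Only numpy, scipy, OpenCV 4.12 (cv2) and the standard library are available. Lean on these libraries where they do the work, as an engineer would, in place of code of your own. Each camera call takes 0.05 s, during which the arm holds its last target. There are 200 camera calls.

## Task

Take the drag hook from its rest, catch it over the front lip of the tall parts bin pushed back in the wire-topped rack, and draw that bin gently forward until it is pulled up snug and square against the rack's front rail. Move the bin with the hook only, do not jerk, tip or overload it, and leave the other bins and everything on the bench undisturbed. Then lay the hook back in its rest, as you found it, and let go.

Things in the scene. Friction and masses are not known exactly. Their poses are not given: they have to be found in the camera images.
- rack: Fixed low rack. Origin on the bench below the middle of its front rail's inner face; +x into the rack, z up. Board 360 (y) x 285 mm, top 50 mm above the bench. Wire roof, underside 183 mm above the bench, from x = 30 to 268 mm; open before it. Posts 12 mm thick at y = +-172, x = 34, 264 mm. Three bins side by side about 110 mm apart, fronts 60 to 95 mm behind the rail, askew.
- rail: The rack's fixed front rail, a rigid wooden strip 360 mm long (y), 12 mm thick, 36 mm high, on the board's front edge. Origin: middle of the lower edge of its inner face (which the bin must end against), 50 mm above the bench; axes as the rack's; it fills x from -12 to 0 mm.
- tall_bin: Loose open grey bin, 100 (x) x 80 (y) x 65 mm high (neighbours 45 high), in any of the three places. Walls 5, floor 4 mm; brown heel blocks fill the rear half up to 46 mm; 45 mm behind the front wall are empty. 0.55 to 1 kg; slides at 2 to 6 N; snug: a steady hook pull of 12 N against the rail squares it; over 15 N is too much. Origin: centre of underside; front is -x, z up.
- bin_lip (a point): Middle of the top of the tall bin's front wall (the lip, 5 mm thick), 65 mm above the bin's underside.
- bin_front (a point): Middle of the lower edge of the tall bin's outer front face.
- low_bin_a: Neighbour bin, 100 x 80 x 45 mm high, holding four round tins; loose, to be left alone. Origin: centre of its underside.
- low_bin_b: Neighbour bin, 100 x 80 x 45 mm high, holding four wooden dowels; loose, to be left alone. Origin: centre of its underside.
- hook: Drag hook, rigid, 0.18 kg. Origin: centre of its wooden handle, a bar 110 (x) x 20 (y) x 24 mm (z). A steel rod 8 mm thick leaves its +x end along the axis to x = 150 mm, then bends straight down to a tip 34 mm below the axis. It starts level in its rest, tip down. Grip it across y at its middle.
- hook_tip (a point): Lowest point of the hook's bent end: 150 mm ahead of and 34 mm below the handle's centre.
- rest: Fixed steel cradle for the hook. Origin: centre of underside on the bench; x along the hook (tip at +x), z up. Base 130 x 60 x 8 mm; two saddles 12 mm thick at x = +-42 mm, 40 mm wide, with open-topped slots 29 mm wide, 14 mm deep, slot floor 45 mm above the bench (handle centre then at 57 mm). 72 mm free between saddles for the fingers.
- shoe: White low shoe, 240 x 75 mm, 90 mm high; loose bystander. Origin: centre of its underside.
- polish_tin: Flat metal tin, 76 mm across, 26 mm high; loose bystander. Origin: centre of its underside.
- glue_jar: Amber jar, 64 mm across, 85 mm high; loose bystander. Origin: centre of its underside.
- hammer: Hammer lying on the bench; loose bystander. Origin under its middle.
- brush: Brush lying on the bench; loose bystander. Origin under its middle.
- spool: Wooden spool 44 mm across, 48 mm high, standing; loose bystander. Origin: centre of its underside.
Not all that is in view belongs to the job. What is meant by the hook is not red, and is the smaller of those in its own colour.

How it is judged:
By the outcome, as a careful person would: the job done as asked, in the order asked, and still so for the second after the job is handed in, with the robot touching nothing.
It also fails if it takes over 72 s, if anything falls off the work surface, if the arm or the gripper's body presses on something with over 40 N, if the wrist force passes 120 N, or if a joint passes its speed limit or range.

## Working session

There is one attempt and no reset: what is moved stays moved. The work goes in short steps, Python scripts to look and compute and a tool call to move; the robot and the scene stay as the last step left them, time stands still between calls to the robot, and variables do not carry over. Pictures are saved under pics/ and viewed, at most 10 in all, crops included, and the job is handed in when it is done.

Besides the shell and the picture viewer there is one more tool, called in YAML: its name, and indented under it one key for each argument. carry_out: Moves the arm, as the interface text tells. Its arguments: {"type":"object","properties":{"motion":{"type":"array"}},"required":["motion"]}

```bash
mkdir -p pics; ls; cat > h.py <<'E'
from bench import *
import numpy as np, cv2
from scipy.spatial.transform import Rotation as R
def grab(n,f):
    im=get_image(n); cv2.imwrite('pics/'+f,im['color']); np.save('pics/'+f+'.npy',im,allow_pickle=True); return im
def ray(im,px):
    K=np.array(im['mtx'],float); u=(px[0]-K[0,2])/K[0,0]; v=(px[1]-K[1,2])/K[1,1]
    rd=np.hypot(u,v); r=rd
    for _ in range(20): r=rd/(1+im['k1']*r*r)
    s=r/rd if rd>0 else 1
    return np.array(im['position'],float),R.from_quat(im['orientation']).apply([u*s,v*s,1])
def plane(im,px,z):
    p,d=ray(im,px); return p+d*(z-p[2])/d[2]
def proj(im,P):
    c=R.from_quat(im['orientation']).inv().apply(np.array(P,float)-np.array(im['position']))
    u=c[:2]/c[2]; u=u*(1+im['k1']*(u@u)); K=np.array(im['mtx']); return [K[0,0]*u[0]+K[0,2],K[1,1]*u[1]+K[1,2]]
def load(f): return np.load('pics/'+f+'.npy',allow_pickle=True).item()
E
python3 - <<'E'
from h import *
for n in ('top','side'):
    im=grab(n,n+'0.png'); print(n,im['mtx'],im['k1'],im['position'],R.from_quat(im['orientation']).as_matrix())
print(read_state())
E
```

```text
pics
top [[592.54006956   0.         326.9650209 ]
 [  0.         592.54006956 237.53613756]
 [  0.           0.           1.        ]] -0.19357965827315152 [ 332.56492754  -69.32856027 1609.02350164] [[-2.75494812e-03 -9.93782960e-01  1.11300664e-01]
 [-9.99996134e-01  2.77983584e-03  6.84274546e-05]
 [-3.77399614e-04 -1.11300046e-01 -9.93786777e-01]]
side [[460.16798623   0.         319.12997925]
 [  0.         460.16798623 233.49085793]
 [  0.           0.           1.        ]] -0.08910746089575795 [ 21.02656768 492.53086257 943.30638671] [[-0.71820995 -0.52830812  0.45284103]
 [-0.69562211  0.52937164 -0.4856702 ]
 [ 0.01686231 -0.6638194  -0.74770279]]
{'clock': 0.1, 'joints': array([-8.86387118e-01,  3.85494541e-01,  6.74221862e-03, -4.29995077e-04,
       -1.19402122e+00, -2.58599908e-01]), 'joint_vel': array([ 0.00157345, -0.0038395 ,  0.00316225,  0.00083019,  0.00013362,
       -0.00056484]), 'joint_efforts': array([-4.03412787e-04, -3.93319094e+01,  1.88929850e+01,  4.19804201e+00,
       -2.57424879e-03,  2.58399403e-06]), 'position': array([ 257.96440103, -568.7230892 ,  244.31478212]), 'ee_rot': array([-2.11222236e-01,  9.77437543e-01,  9.71510679e-04, -2.71020252e-04]), 'contact_force': array([-0.07801077, -0.82085196, -0.49567092]), 'wrist_torque': array([0.0113765 , 0.03532788, 0.0512715 ]), 'grasp_force': 0.0, 'gripper_width': 85.35037574332807}
```

View pics/top0.png

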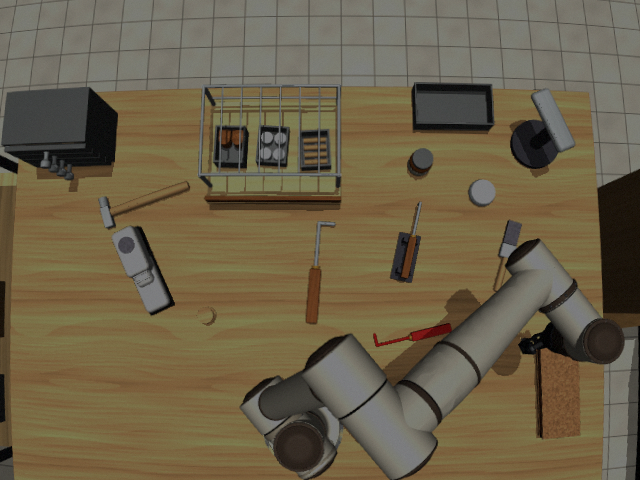

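View pics/side0.png

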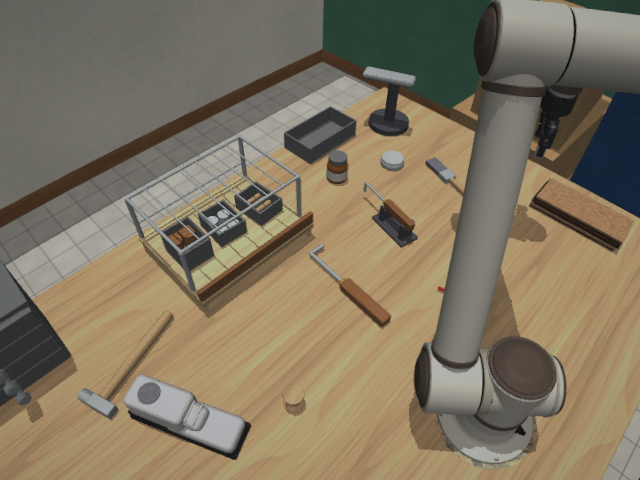

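The top view shows the hook in its cradle at about (408,250) with its tip towards (419,205). The tall bin with brown blocks is the rack's left one, at (231,146), and the rail is at v≈199. The larger brown hook at (315,270) and the red one are decoys.

```bash
python3 - <<'E'
from h import *
im=load('top0.png'); c=im['color']
a=cv2.resize(c[80:215,195:350],None,fx=4,fy=4,interpolation=cv2.INTER_CUBIC)[:540,:620]
b=cv2.resize(c[195:290,380:430],None,fx=4,fy=4,interpolation=cv2.INTER_CUBIC)
o=np.zeros((540,820,3),np.uint8);o[:a.shape[0],:a.shape[1]]=a;o[:b.shape[0],620:820]=b
cv2.imwrite('pics/c1.png',o[:,:800])
# handle orange mask near rest
h=cv2.cvtColor(c,cv2.COLOR_BGR2HSV)
s=load('side0.png')['color'];hs=cv2.cvtColor(s,cv2.COLOR_BGR2HSV)
for px in [(410,250),(330,199),(316,290)]: print(h[px[1],px[0]])
print(hs[220,400])
cv2.imwrite('pics/c2.png',cv2.resize(s[130:310,120:420],None,fx=2.66,fy=2.66,interpolation=cv2.INTER_CUBIC)[:600,:800])
E
```

```text
[ 11 179  84]
[ 12 178  96]
[ 12 180  98]
[ 15 143  57]
```

View pics/c1.png

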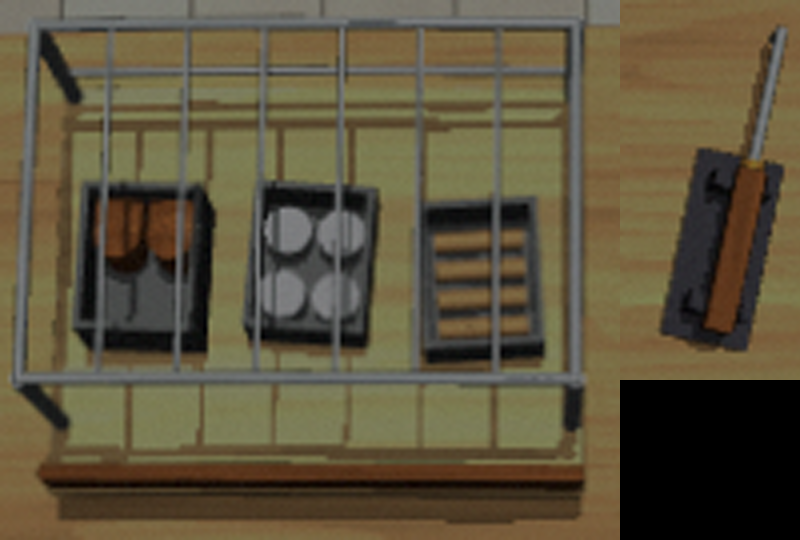

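View pics/c2.png

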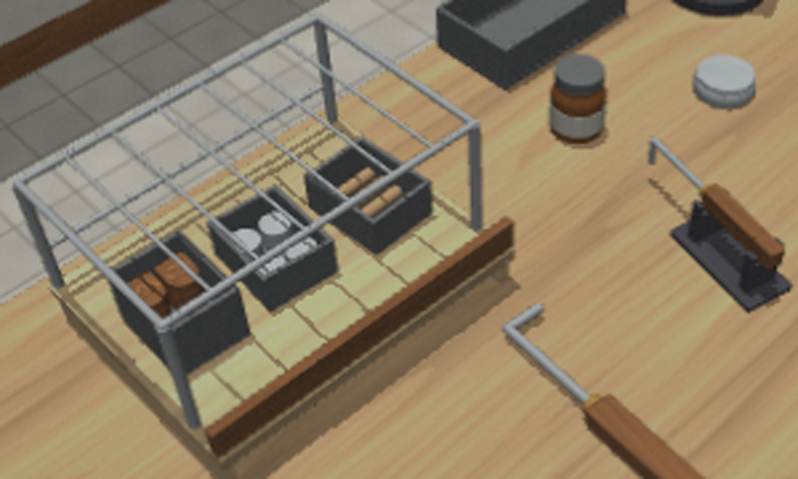

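```bash
python3 - <<'E'
from h import *
im=load('top0.png')
f=lambda u,v,z,o=(195,80): plane(im,(o[0]+u/4-.375,o[1]+v/4-.375),z).round(1)
print('rail',f(45,463,86),f(583,465,86))
for q in [(75,330),(83,185),(203,190),(190,333)]: print('bin',f(*q,115))
O=(380-155,195)
O=(380,195)
g=lambda u,v,z: f(u-620,v,z,O)
a,b=g(752,165,69),g(719,330,69); print('handle',a,b,(a+b)/2,np.arctan2(*(a-b)[[1,0]]), np.linalg.norm(a-b)); print('rodend',g(781,30,61))
print('rest base corners',[g(u,v,8) for u,v in [(697,150),(783,165),(745,350),(660,330)]])
s=read_state();print(s['position'],R.from_quat(s['ee_rot']).as_matrix().round(4))
w=grab('wrist','w0.png');T=R.from_quat(s['ee_rot']);C=R.from_quat(w['orientation'])
print('cam in tool',T.inv().apply(w['position']-s['position']),(T.inv()*C).as_matrix().round(3),w['mtx'])
E
```

```text
rail [615.7 249.2  86. ] [ 612.4 -104.5   86. ]
bin [698.1 225.8 115. ]
bin [796.2 223.4 115. ]
bin [791.5 143.7 115. ]
bin [695.3 150.2 115. ]
handle [ 508.8 -294.2   69. ] [ 400.6 -270.7   69. ] [ 454.7  -282.45   69.  ] -0.2138688260012318 110.72258125603827
rodend [ 600.1 -316.7   61. ]
rest base corners [array([ 526.2, -265.5,    8. ]), array([ 515.7, -324.5,    8. ]), array([ 389.7, -296.2,    8. ]), array([ 403.6, -238.5,    8. ])]
[ 257.96440103 -568.7230892   244.31478212] [[-9.108e-01 -4.129e-01 -9.000e-04]
 [-4.129e-01  9.108e-01  1.800e-03]
 [ 1.000e-04  2.000e-03 -1.000e+00]]
cam in tool [  77.29532795   -0.4518459  -129.63997323] [[-0.    -0.954 -0.301]
 [ 1.    -0.    -0.001]
 [ 0.001 -0.301  0.954]] [[387.91756901   0.         320.33794745]
 [  0.         387.91756901 243.43908654]
 [  0.           0.           1.        ]]
```

carry_out:
  motion:
    - [0, 0, 0.08, -30, 18, 2, 1]
    - [0, 0, 0.22, -78, 47, 6, 1]
    - [0, 0, 0.36, -126, 76, 10, 1]
    - [0, 0, 0.5, -174, 105, 14, 1]
    - [0, 0, 0.64, -222, 134, 18, 1]

```text
clock: 0.78
position: [405.7, -353.8, 227.1]
ee_rot: [0.109, 0.994, 0.0, -0.0]
contact_force: [0.3, -0.7, 0.1]
gripper_width: 85.3
grasp_force: 0.0
```

```bash
cat >> h.py <<'E'
import json,os,sys
# commanded pose bookkeeping: applied(row) after a call; go(P, toolyaw) -> row from commanded pose
def cp():
    if os.path.exists('cmd.json'): d=json.load(open('cmd.json')); return np.array(d[0]),R.from_quat(d[1])
    a=np.radians(204.39); return np.array([258.168,-569.165,245.312]),R.from_matrix(np.array([[np.cos(a),np.sin(a),0],[np.sin(a),-np.cos(a),0],[0,0,-1]]))
def applied(row):
    p,r=cp(); p=p+r.apply(row[3:6]); r=r*R.from_rotvec(row[:3]); json.dump([p.tolist(),r.as_quat().tolist()],open('cmd.json','w'))
def go(P,hy):
    """hy: hook yaw; tool x = hook -x, tool z down"""
    a=hy+np.pi; t=R.from_matrix(np.array([[np.cos(a),np.sin(a),0],[np.sin(a),-np.cos(a),0],[0,0,-1]]))
    p,r=cp(); return np.r_[(r.inv()*t).as_rotvec().round(3),r.inv().apply(np.array(P)-p).round(1)].tolist()
def st():
    s=read_state(); p,r=cp(); m=R.from_quat(s['ee_rot'])
    print('t',round(s['clock'],2),'pos',s['position'].round(1),'cmd',p.round(1),'err',(r.inv()*m).as_rotvec().round(4),'F',s['contact_force'].round(2),'M',s['wrist_torque'].round(2),'w',round(s['gripper_width'],1),'g',round(s['grasp_force'],1)); return s
E
python3 - <<'E'
from h import *
applied([0,0,0.64,-222,134,18]); st(); print(go([455,-282.5,215],-.214))
E
```

```text
t 0.78 pos [ 405.7 -353.8  227.1] cmd [ 405.  -355.4  227.3] err [-0.0001  0.0002  0.0047] F [ 0.27 -0.71  0.13] M [-0.03 -0.1   0.05] w 85.3 g 0.0
[0.0, 0.0, -0.0, -33.3, 81.9, 12.3]
```

carry_out:
  motion:
    - [0, 0, 0, -14, 34, 5, 1]
    - [0, 0, 0, -26, 64, 9, 1]
    - [0, 0, 0, -33, 82, 12, 1]
    - [0, 0, 0, -33, 82, 12, 1]

```text
clock: 1.27
position: [454.9, -281.6, 215.0]
ee_rot: [0.106, 0.994, 0.0, -0.0]
contact_force: [0.2, -0.4, 0.2]
gripper_width: 85.3
grasp_force: 0.0
```

```bash
python3 - <<'E'
from h import *
applied([0,0,0,-33,82,12]); st(); w=grab('wrist','w1.png')
for n,P in dict(c=(455,-282.5,69),f=(508.8,-294.2,69),b=(400.6,-270.7,69)).items(): print(n,np.round(proj(w,P)))
E
```

```text
t 1.27 pos [ 454.9 -281.6  215. ] cmd [ 454.7 -282.3  215.3] err [-0.0001  0.0008 -0.0017] F [ 0.25 -0.37  0.19] M [-0.04 -0.01 -0.01] w 85.3 g 0.0
c [320. 231.]
f [320. 299.]
b [320. 154.]
```

View pics/w1.png

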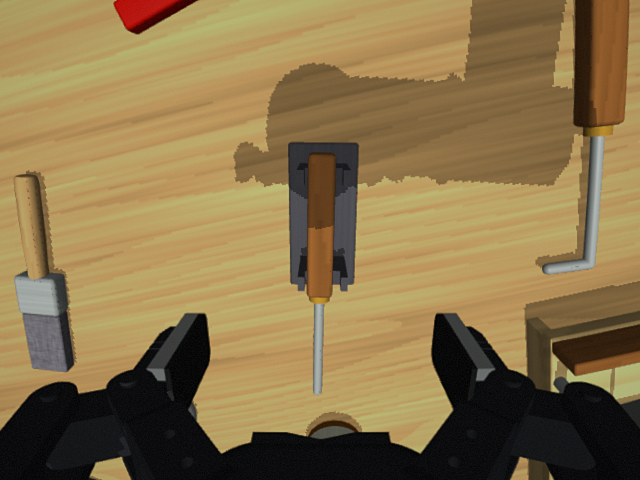

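The handle is centred under the gripper, from (321,154) to (319,298), as predicted. Descending to grip.

carry_out:
  motion:
    - [0, 0, 0.012, 0, 0, 35, 1]
    - [0, 0, 0.012, 0, 0, 80, 1]
    - [0, 0, 0.012, 0, 0, 125, 1]
    - [0, 0, 0.012, 0, 0, 153, 1]
    - [0, 0, 0.012, 0, 0, 163, 1]

```text
clock: 1.95
position: [453.2, -283.1, 50.7]
ee_rot: [0.114, 0.994, 0.0, -0.002]
contact_force: [-0.1, -0.7, 0.2]
gripper_width: 85.4
grasp_force: 0.0
```

carry_out:
  motion:
    - [0, 0, 0, 0, 0, 0, -0.2]
    - [0, 0, 0, 0, 0, 0, -0.6]
    - [0, 0, 0, 0, 0, 0, -1]
    - [0, 0, 0, 0, 0, 0, -1]
    - [0, 0, 0, 0, 0, 0, -1]

```text
clock: 2.58
position: [455.4, -282.5, 53.5]
ee_rot: [0.113, 0.994, -0.0, 0.001]
contact_force: [-0.6, 1.5, 5.6]
gripper_width: 19.1
grasp_force: 59.4
```

```bash
python3 - <<'E'
from h import *
applied([0,0,0.012,0,0,163]); st()
E
```

```text
t 2.58 pos [ 455.4 -282.5   53.5] cmd [ 454.7 -282.3   52.3] err [ 0.0004 -0.002  -0.0006] F [-0.59  1.54  5.58] M [ 0.31  0.23 -0.03] w 19.1 g 59.4
```

carry_out:
  motion:
    - [0, 0, 0, 0, 0, -8, -1]
    - [0, 0, 0, 0, 0, -25, -1]
    - [0, 0, 0, 0, 0, -50, -1]
    - [0, 0, 0, 0, 0, -78, -1]
    - [0, 0, 0, 0, 0, -103, -1]

```text
clock: 3.2
position: [454.2, -282.1, 156.1]
ee_rot: [0.113, 0.994, 0.0, -0.0]
contact_force: [0.2, -0.2, -1.9]
gripper_width: 19.5
grasp_force: 58.6
```

```bash
python3 - <<'E'
from h import *
applied([0,0,0,0,0,-103]); st(); print(go([455,186,155],-.01))
E
```

```text
t 3.2 pos [ 454.2 -282.1  156.1] cmd [ 454.7 -282.3  155.3] err [-0.0003  0.0007  0.0001] F [ 0.23 -0.22 -1.88] M [-0.02 -0.01 -0.02] w 19.5 g 58.6
[0.0, 0.0, -0.216, 104.8, 456.5, 0.3]
```

carry_out:
  motion:
    - [0, 0, -0.04, 6, 25, 0, -1]
    - [0, 0, -0.08, 16, 70, 0, -1]
    - [0, 0, -0.13, 28, 122, 0, -1]
    - [0, 0, -0.18, 40, 174, 0, -1]
    - [0, 0, -0.216, 52, 226, 0, -1]

```text
clock: 3.82
position: [454.0, -48.8, 155.3]
ee_rot: [0.005, 1.0, 0.0, -0.0]
contact_force: [1.2, -0.4, -2.1]
gripper_width: 19.2
grasp_force: 58.8
```

```bash
python3 - <<'E'
from h import *
applied([0,0,-.216,52,226,0]); st(); print(go([455,186,155],-.01))
E
```

```text
t 3.83 pos [454.  -48.8 155.3] cmd [454.7 -50.4 155.3] err [-0.0001  0.0005 -0.0011] F [ 1.22 -0.45 -2.06] M [-0.   -0.08  0.05] w 19.2 g 58.8
[0.0, 0.0, -0.0, 2.2, 236.4, 0.3]
```

carry_out:
  motion:
    - [0, 0, 0, 0, 45, 0, -1]
    - [0, 0, 0, 1, 95, 0, -1]
    - [0, 0, 0, 1, 150, 0, -1]
    - [0, 0, 0, 2, 200, 0, -1]
    - [0, 0, 0, 2, 236, 0, -1]

```text
clock: 4.45
position: [454.4, 187.5, 155.3]
ee_rot: [0.004, 1.0, -0.0, -0.0]
contact_force: [0.3, -0.1, -1.6]
gripper_width: 19.2
grasp_force: 58.8
```

carry_out:
  motion:
    - [0, 0, 0, -10, 0, 0, -1]
    - [0, 0, 0, -30, 0, 0, -1]
    - [0, 0, 0, -48, 0, 0, -1]
    - [0, 0, 0, -58, 0, 0, -1]
    - [0, 0, 0, -60, 0, 0, -1]

```text
clock: 5.08
position: [515.2, 184.3, 154.9]
ee_rot: [0.006, 1.0, -0.0, -0.0]
contact_force: [0.7, -0.4, -1.8]
gripper_width: 18.9
grasp_force: 59.0
```

```bash
python3 - <<'E'
from h import *
applied([0,0,0,2,236,0]);applied([0,0,0,-60,0,0]); st()
t=grab('top','t2.png')['color'];s=grab('side','s2.png')['color']
a=cv2.resize(t[80:215,195:350],None,fx=3,fy=3,interpolation=cv2.INTER_CUBIC)
b=s[100:330,100:430]
b=cv2.resize(b,None,fx=1,fy=1)
o=np.zeros((480,800,3),np.uint8);o[:a.shape[0],:a.shape[1]]=a;o[:b.shape[0],468:798]=b
cv2.imwrite('pics/c3.png',o)
E
```

```text
t 5.08 pos [515.2 184.3 154.9] cmd [515.2 185.  155.3] err [0.0004 0.001  0.0012] F [ 0.7  -0.35 -1.82] M [-0.02  0.11  0.02] w 18.9 g 59.0
```

View pics/c3.png

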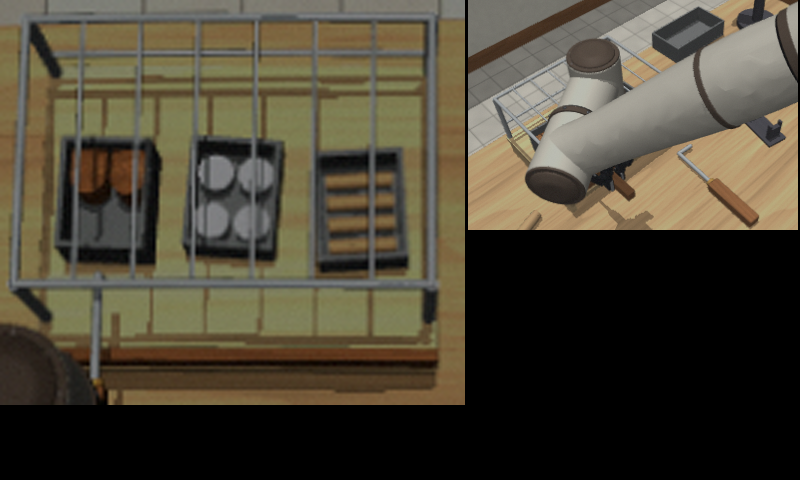

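```bash
python3 - <<'E'
from h import *
im=load('top0.png');c=cv2.cvtColor(im['color'],cv2.COLOR_BGR2GRAY)
print('rod',plane(load('t2.png'),(227,171.5),159),'pred',proj(im,(665,184,159)))
for u in (217,223,229,234,238): print(u,c[154:172,u])
print('row',c[150,210:252]); print('row',c[158,210:252])
for v in range(155,172): print(v,plane(im,(229,v),115)[0].round(1),plane(im,(229,v),50)[0].round(1),end=' | ')
print();print([(u,plane(im,(u,150),115)[1].round(1)) for u in range(210,252,2)])
E
```

```text
rod [662.73058969 181.64153131 159.        ] pred [np.float64(226.0939690709992), np.float64(170.62847302792892)]
217 [ 14   8  14  12  15  19  56  65  23  18  12  11  20  47  79  78  84 100]
223 [ 72  74  72  76  75  72  65  52  30  16  18  15  15  39  68  81  87 104]
229 [ 62  64  65  62  66  74  74  71  49  12  13  14  16  30  62  83  82 105]
234 [ 75  73  75  74  73  75  74  76  58  15  13  17  17  31  63  84  86 105]
238 [66 60 63 65 71 72 73 76 65 43 56 69 66 66 77 90 92 98]
row [ 68  69  75  99  71  47  13  12  17  74 107  66  77  74  61  43  42  42
  37  62  75  73  74  76  74  74  57  44  49 112  66  47  70  41  15  14
  16  29 108 115 113 115]
row [ 74  86 112  82  62  26  12  15  25  78  89  64  73  75  74  73  72  51
  50  66  73  75  76  76  73  72  76  75  71 114  65  74  45  21  18  12
  15  85 119 119 118 119]
155 716.7 733.4 | 156 714.0 730.6 | 157 711.3 727.8 | 158 708.7 725.0 | 159 706.0 722.2 | 160 703.3 719.4 | 161 700.6 716.7 | 162 698.0 713.9 | 163 695.3 711.1 | 164 692.6 708.3 | 165 690.0 705.5 | 166 687.3 702.7 | 167 684.6 700.0 | 168 682.0 697.2 | 169 679.3 694.4 | 170 676.7 691.6 | 171 674.0 688.9 | 
[(210, np.float64(235.7)), (212, np.float64(230.4)), (214, np.float64(225.0)), (216, np.float64(219.7)), (218, np.float64(214.5)), (220, np.float64(209.2)), (222, np.float64(203.9)), (224, np.float64(198.6)), (226, np.float64(193.3)), (228, np.float64(188.0)), (230, np.float64(182.8)), (232, np.float64(177.5)), (234, np.float64(172.2)), (236, np.float64(167.0)), (238, np.float64(161.7)), (240, np.float64(156.5)), (242, np.float64(151.2)), (244, np.float64(146.0)), (246, np.float64(140.7)), (248, np.float64(135.5)), (250, np.float64(130.3))]
```

carry_out:
  motion:
    - [0, 0, 0, -8, 1, 0, -1]
    - [0, 0, 0, -24, 2, 0, -1]
    - [0, 0, 0, -42, 3, 0, -1]
    - [0, 0, 0, -53, 3, 0, -1]
    - [0, 0, 0, -55, 3, 0, -1]

```text
clock: 5.8
position: [570.4, 187.4, 155.1]
ee_rot: [0.005, 1.0, -0.0, -0.0]
contact_force: [0.5, 0.7, -1.3]
gripper_width: 19.2
grasp_force: 59.0
```

carry_out:
  motion:
    - [0, 0, 0, 0, 0, 5, -1]
    - [0, 0, 0, 0, 0, 14, -1]
    - [0, 0, 0, 0, 0, 24, -1]
    - [0, 0, 0, 0, 0, 32, -1]
    - [0, 0, 0, 0, 0, 35, -1]

```text
clock: 6.42
position: [569.7, 187.2, 119.4]
ee_rot: [0.005, 1.0, -0.0, -0.001]
contact_force: [0.4, 0.4, -2.9]
gripper_width: 18.9
grasp_force: 59.0
```

```bash
python3 - <<'E'
from h import *
applied([0,0,0,-55,3,0]);applied([0,0,0,0,0,35]); st()
t=grab('top','t3.png')['color']
cv2.imwrite('pics/c4.png',cv2.resize(t[100:215,195:330],None,fx=4,fy=4,interpolation=cv2.INTER_CUBIC))
E
```

```text
t 6.42 pos [569.7 187.2 119.4] cmd [570.2 187.4 120.3] err [ 0.0008  0.0013 -0.0002] F [ 0.37  0.35 -2.85] M [ 0.06  0.08 -0.01] w 18.9 g 59.0
```

View pics/c4.png

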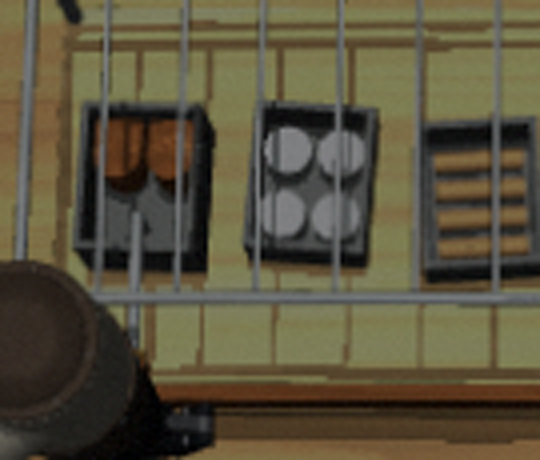

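The rod crosses the lip near its middle at crop (136,247), and the tip is inside the empty front part at (135,215). Taking up the gap slowly.

carry_out:
  motion:
    - [0, 0, 0, 2, 0, 0, -1]
    - [0, 0, 0, 4.5, 0, 0, -1]
    - [0, 0, 0, 7, 0, 0, -1]
    - [0, 0, 0, 9, 0, 0, -1]
    - [0, 0, 0, 10, 0, 0, -1]

```text
clock: 7.1
position: [560.0, 187.6, 120.5]
ee_rot: [0.005, 1.0, 0.0, 0.0]
contact_force: [-0.1, 0.4, -1.4]
gripper_width: 19.4
grasp_force: 59.0
```

carry_out:
  motion:
    - [0, 0, 0, 1, 0, 0, -1]
    - [0, 0, 0, 2, 0, 0, -1]
    - [0, 0, 0, 3.5, 0, 0, -1]
    - [0, 0, 0, 5, 0, 0, -1]
    - [0, 0, 0, 6.5, 0, 0, -1]

```text
clock: 7.72
position: [554.1, 187.9, 120.5]
ee_rot: [0.005, 1.0, 0.0, 0.001]
contact_force: [5.3, 0.4, -3.7]
gripper_width: 19.0
grasp_force: 58.8
```

carry_out:
  motion:
    - [0, 0, 0, 1.5, 0, 0, -1]
    - [0, 0, 0, 3.5, 0, 0, -1]
    - [0, 0, 0, 5.5, 0, 0, -1]
    - [0, 0, 0, 7.5, 0, 0, -1]
    - [0, 0, 0, 10, 0, 0, -1]

```text
clock: 8.35
position: [543.7, 187.8, 120.5]
ee_rot: [0.005, 1.0, 0.0, 0.0]
contact_force: [4.9, -0.0, -2.4]
gripper_width: 19.2
grasp_force: 58.8
```

```bash
python3 - <<'E'
from h import *
for d in (10,6.5,10): applied([0,0,0,d,0,0])
st()
E
```

```text
t 8.35 pos [543.7 187.8 120.5] cmd [543.7 187.7 120.3] err [-0.0002 -0.0005 -0.0002] F [ 4.9  -0.05 -2.42] M [-0.   -1.34  0.  ] w 19.2 g 58.8
```

carry_out:
  motion:
    - [0, 0, 0, 2.5, 0, 0, -1]
    - [0, 0, 0, 5, 0, 0, -1]
    - [0, 0, 0, 7.5, 0, 0, -1]
    - [0, 0, 0, 10, 0, 0, -1]
    - [0, 0, 0, 12.5, 0, 0, -1]

```text
clock: 8.98
position: [531.1, 187.9, 120.5]
ee_rot: [0.005, 1.0, 0.0, 0.0]
contact_force: [4.7, 0.2, -2.7]
gripper_width: 19.1
grasp_force: 58.8
```

carry_out:
  motion:
    - [0, 0, 0, 2.5, 0, 0, -1]
    - [0, 0, 0, 5, 0, 0, -1]
    - [0, 0, 0, 7.5, 0, 0, -1]
    - [0, 0, 0, 10, 0, 0, -1]
    - [0, 0, 0, 12.5, 0, 0, -1]

```text
clock: 9.6
position: [518.6, 188.0, 120.5]
ee_rot: [0.005, 1.0, 0.0, 0.0]
contact_force: [5.1, 0.2, -2.6]
gripper_width: 19.1
grasp_force: 58.8
```

carry_out:
  motion:
    - [0, 0, 0, 2.5, 0, 0, -1]
    - [0, 0, 0, 5, 0, 0, -1]
    - [0, 0, 0, 7.5, 0, 0, -1]
    - [0, 0, 0, 10, 0, 0, -1]
    - [0, 0, 0, 12.5, 0, 0, -1]

```text
clock: 10.22
position: [506.1, 188.1, 120.5]
ee_rot: [0.005, 1.0, 0.0, 0.0]
contact_force: [5.3, -0.8, -2.5]
gripper_width: 19.1
grasp_force: 58.8
```

carry_out:
  motion:
    - [0, 0, 0, 2.5, 0, 0, -1]
    - [0, 0, 0, 5, 0, 0, -1]
    - [0, 0, 0, 7.5, 0, 0, -1]
    - [0, 0, 0, 10, 0, 0, -1]
    - [0, 0, 0, 12.5, 0, 0, -1]

```text
clock: 10.85
position: [493.6, 188.2, 120.5]
ee_rot: [0.005, 1.0, 0.0, 0.0]
contact_force: [5.3, 0.1, -3.3]
gripper_width: 19.1
grasp_force: 58.8
```

```bash
python3 - <<'E'
from h import *
for d in (12.5,)*4: applied([0,0,0,d,0,0])
st()
t=grab('top','t4.png')['color']
cv2.imwrite('pics/c5.png',cv2.resize(t[100:215,195:330],None,fx=4,fy=4,interpolation=cv2.INTER_CUBIC))
E
```

```text
t 10.85 pos [493.6 188.2 120.5] cmd [493.7 188.2 120.3] err [-0.0001 -0.0003 -0.0002] F [ 5.33  0.1  -3.31] M [-0.02 -1.32  0.02] w 19.1 g 58.8
```

View pics/c5.png

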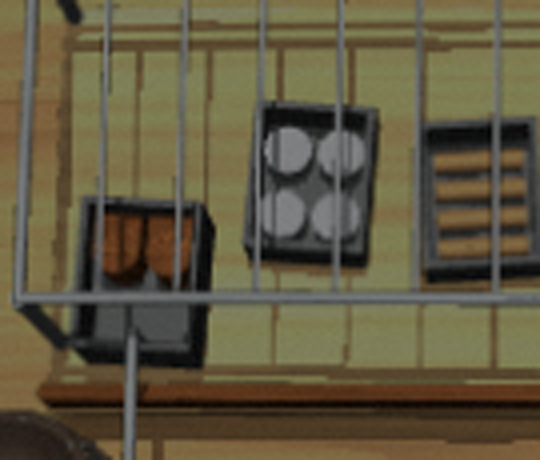

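carry_out:
  motion:
    - [0, 0, 0, 2, 0, 0, -1]
    - [0, 0, 0, 4, 0, 0, -1]
    - [0, 0, 0, 6, 0, 0, -1]
    - [0, 0, 0, 8, 0, 0, -1]
    - [0, 0, 0, 9.5, 0, 0, -1]

```text
clock: 11.52
position: [484.1, 188.3, 120.5]
ee_rot: [0.005, 1.0, 0.0, 0.0]
contact_force: [4.8, -0.9, -3.3]
gripper_width: 19.0
grasp_force: 58.8
```

carry_out:
  motion:
    - [0, 0, 0, 1, 0, 0, -1]
    - [0, 0, 0, 2, 0, 0, -1]
    - [0, 0, 0, 3, 0, 0, -1]
    - [0, 0, 0, 4, 0, 0, -1]
    - [0, 0, 0, 4.5, 0, 0, -1]

```text
clock: 12.15
position: [479.7, 188.4, 120.5]
ee_rot: [0.005, 1.0, 0.0, 0.0]
contact_force: [5.7, -0.8, -2.2]
gripper_width: 19.4
grasp_force: 58.8
```

```bash
python3 - <<'E'
from h import *
for d in (9.5,4.5): applied([0,0,0,d,0,0])
st()
im=get_image('top');c=cv2.cvtColor(im['color'],cv2.COLOR_BGR2GRAY)
for u in (222,234,238,242): print(u,c[184:202,u])
print([(v,plane(im,(230,v),115)[0].round(1),plane(im,(230,v),86)[0].round(1)) for v in range(186,200)])
E
```

```text
t 12.15 pos [479.7 188.4 120.5] cmd [479.7 188.3 120.3] err [-0.0002 -0.0004 -0.0002] F [ 5.66 -0.82 -2.15] M [ 0.02 -1.33  0.01] w 19.4 g 58.8
222 [75 77 74 76 78 78 75 67 36 15 15 29 53 57 61 52 27 13]
234 [79 76 78 77 77 77 77 76 53 24 18 20 51 61 64 52 22 16]
238 [76 79 75 77 76 80 79 74 67 33 15 17 31 56 65 53 23 13]
242 [41 39 52 56 57 57 46 44 30 19 18 20 35 56 63 45 19 15]
[(186, np.float64(634.4), np.float64(640.2)), (187, np.float64(631.7), np.float64(637.6)), (188, np.float64(629.1), np.float64(634.9)), (189, np.float64(626.5), np.float64(632.2)), (190, np.float64(623.9), np.float64(629.5)), (191, np.float64(621.2), np.float64(626.8)), (192, np.float64(618.6), np.float64(624.2)), (193, np.float64(616.0), np.float64(621.5)), (194, np.float64(613.4), np.float64(618.8)), (195, np.float64(610.8), np.float64(616.2)), (196, np.float64(608.1), np.float64(613.5)), (197, np.float64(605.5), np.float64(610.8)), (198, np.float64(602.9), np.float64(608.2)), (199, np.float64(600.3), np.float64(605.5))]
```

carry_out:
  motion:
    - [0, 0, 0, 0.5, 0, 0, -1]
    - [0, 0, 0, 1, 0, 0, -1]
    - [0, 0, 0, 1.4, 0, 0, -1]
    - [0, 0, 0, 1.7, 0, 0, -1]
    - [0, 0, 0, 2, 0, 0, -1]

```text
clock: 12.82
position: [478.6, 188.6, 120.5]
ee_rot: [0.005, 1.0, 0.0, 0.001]
contact_force: [8.0, -1.7, -4.8]
gripper_width: 19.0
grasp_force: 58.7
```

carry_out:
  motion:
    - [0, 0, 0, 0.3, 0, 0, -1]
    - [0, 0, 0, 0.6, 0, 0, -1]
    - [0, 0, 0, 0.9, 0, 0, -1]
    - [0, 0, 0, 1.2, 0, 0, -1]
    - [0, 0, 0, 1.2, 0, 0, -1]

```text
clock: 13.45
position: [477.4, 188.7, 120.5]
ee_rot: [0.005, 1.0, 0.0, 0.001]
contact_force: [8.3, -0.2, -4.0]
gripper_width: 18.8
grasp_force: 58.7
```

carry_out:
  motion:
    - [0, 0, 0, 0.2, 0, 0, -1]
    - [0, 0, 0, 0.4, 0, 0, -1]
    - [0, 0, 0, 0.5, 0, 0, -1]
    - [0, 0, 0, 0.5, 0, 0, -1]

```text
clock: 13.95
position: [477.0, 188.8, 120.5]
ee_rot: [0.005, 1.0, 0.0, 0.001]
contact_force: [8.4, -0.3, -4.8]
gripper_width: 19.1
grasp_force: 58.6
```

carry_out:
  motion:
    - [0, 0, 0, 0.2, 0, 0, -1]
    - [0, 0, 0, 0.4, 0, 0, -1]
    - [0, 0, 0, 0.4, 0, 0, -1]
    - [0, 0, 0, 0.4, 0, 0, -1]

```text
clock: 14.45
position: [476.8, 188.8, 120.6]
ee_rot: [0.005, 1.0, 0.001, 0.001]
contact_force: [8.6, -0.0, -3.4]
gripper_width: 19.2
grasp_force: 58.6
```

carry_out:
  motion:
    - [0, 0, 0, 0.2, 0, 0, -1]
    - [0, 0, 0, 0.4, 0, 0, -1]
    - [0, 0, 0, 0.4, 0, 0, -1]
    - [0, 0, 0, 0.4, 0, 0, -1]

```text
clock: 14.95
position: [476.8, 188.9, 120.6]
ee_rot: [0.005, 1.0, 0.001, 0.002]
contact_force: [10.7, -1.2, -5.1]
gripper_width: 19.2
grasp_force: 58.7
```

carry_out:
  motion:
    - [0, 0, 0, 0.2, 0, 0, -1]
    - [0, 0, 0, 0.4, 0, 0, -1]
    - [0, 0, 0, 0.4, 0, 0, -1]
    - [0, 0, 0, 0.4, 0, 0, -1]

```text
clock: 15.45
position: [476.8, 189.0, 120.7]
ee_rot: [0.005, 1.0, 0.001, 0.002]
contact_force: [11.7, -0.4, -6.5]
gripper_width: 19.1
grasp_force: 58.7
```

```bash
python3 - <<'E'
from h import *
for d in (2,1.2,.5,.4,.4,.4): applied([0,0,0,d,0,0])
st()
im=get_image('top');c=cv2.cvtColor(im['color'],cv2.COLOR_BGR2GRAY)
for u in (218,222,234,238,242): print(u,c[184:202,u])
E
```

```text
t 15.45 pos [476.8 189.  120.7] cmd [474.8 188.4 120.3] err [-0.0016 -0.004  -0.    ] F [11.72 -0.45 -6.52] M [-0.22 -2.75 -0.08] w 19.1 g 58.7
218 [59 60 63 64 63 63 51 53 73 52 21 21 29 49 57 46 22 11]
222 [76 75 76 79 77 78 57 55 73 50 22 22 28 49 61 51 27 16]
234 [75 77 76 76 76 77 76 69 74 47 18 17 30 55 62 49 21 12]
238 [76 78 77 80 77 78 75 72 75 48 18 20 34 58 64 51 26 13]
242 [27 28 37 39 41 42 34 27 26 17 13 18 30 59 64 45 22 17]
```

carry_out:
  motion:
    - [0, 0, 0, 0.1, 0, 0, -1]
    - [0, 0, 0, 0.2, 0, 0, -1]
    - [0, 0, 0, 0.2, 0, 0, -1]
    - [0, 0, 0, 0.2, 0, 0, -1]
    - [0, 0, 0, 0.2, 0, 0, -1]

```text
clock: 16.12
position: [476.8, 189.0, 120.7]
ee_rot: [0.005, 1.0, 0.001, 0.002]
contact_force: [11.4, -0.9, -6.2]
gripper_width: 19.0
grasp_force: 58.7
```

carry_out:
  motion:
    - [0, 0, 0, 0, 0, 0, -1]
    - [0, 0, 0, 0, 0, 0, -1]
    - [0, 0, 0, 0, 0, 0, -1]

```text
clock: 16.5
position: [476.8, 189.0, 120.7]
ee_rot: [0.005, 1.0, 0.001, 0.002]
contact_force: [12.7, -1.1, -5.9]
gripper_width: 19.1
grasp_force: 58.7
```

carry_out:
  motion:
    - [0, 0, 0, 0.1, 0, 0, -1]
    - [0, 0, 0, 0.2, 0, 0, -1]
    - [0, 0, 0, 0.2, 0, 0, -1]
    - [0, 0, 0, 0.2, 0, 0, -1]

```text
clock: 17.0
position: [476.7, 189.1, 120.7]
ee_rot: [0.005, 1.0, 0.001, 0.002]
contact_force: [13.4, -1.1, -6.8]
gripper_width: 19.1
grasp_force: 58.7
```

```bash
python3 - <<'E'
from h import *
for d in (.2,.2): applied([0,0,0,d,0,0])
f=[]
for i in range(10): get_image('wrist'); f.append(read_state()['contact_force'])
f=np.array(f);print(f.mean(0),f.std(0)); st()
E
```

```text
[12.87563198 -1.30650285 -6.5695005 ] [0.5228783  0.25624341 0.36891647]
t 17.5 pos [476.8 189.  120.7] cmd [474.4 188.4 120.3] err [-0.0018 -0.0048 -0.    ] F [12.29 -1.48 -6.91] M [-0.4  -3.11 -0.15] w 19.1 g 58.7
```

Squared: the lip edge sits on the same row in every column, and the pull is a steady 12.9 N. Easing off and unhooking.

carry_out:
  motion:
    - [0, 0, 0, -0.8, 0, 0, -1]
    - [0, 0, 0, -1.8, 0, 0, -1]
    - [0, 0, 0, -3, 0, 0, -1]
    - [0, 0, 0, -6, 0, 0, -1]
    - [0, 0, 0, -9, 0, 0, -1]

```text
clock: 18.12
position: [482.3, 187.7, 119.8]
ee_rot: [0.005, 1.0, -0.001, -0.001]
contact_force: [-0.1, -0.1, -2.6]
gripper_width: 19.1
grasp_force: 59.4
```

carry_out:
  motion:
    - [0, 0, 0, -2, 0, 0, -1]
    - [0, 0, 0, -3, 0, 0, -1]
    - [0, 0, 0, -3, 0, -4, -1]
    - [0, 0, 0, -3, 0, -12, -1]
    - [0, 0, 0, -3, 0, -22, -1]

```text
clock: 18.75
position: [486.3, 188.3, 143.1]
ee_rot: [0.005, 1.0, 0.0, 0.0]
contact_force: [0.4, 0.1, -1.5]
gripper_width: 18.9
grasp_force: 59.4
```

carry_out:
  motion:
    - [0, 0, 0, 0, 0, -8, -1]
    - [0, 0, 0, 0, 0, -14, -1]
    - [0, 0, 0, 0, 0, -15, -1]
    - [0, 0, 0, 15, 0, -15, -1]
    - [0, 0, 0, 32, 0, -15, -1]

```text
clock: 19.38
position: [452.8, 188.2, 156.7]
ee_rot: [0.005, 1.0, -0.0, -0.001]
contact_force: [0.6, 0.1, -2.0]
gripper_width: 19.0
grasp_force: 59.4
```

```bash
python3 - <<'E'
from h import *
for d in ([-9,0,0],[-3,0,-22],[32,0,-15]): applied([0,0,0]+d)
s=st(); print(go([454.7,-282.3,155.3],-.226))
im=grab('top','t5.png');c=cv2.cvtColor(im['color'],cv2.COLOR_BGR2GRAY)
for u in (218,222,234,238,242): print(u,c[184:202,u])
E
```

```text
t 19.38 pos [452.8 188.2 156.7] cmd [454.4 188.6 157.3] err [0.0008 0.0014 0.0004] F [ 0.56  0.14 -2.  ] M [-0.    0.05  0.03] w 19.0 g 59.4
[0.0, 0.0, 0.216, -5.1, -470.8, 2.0]
218 [61 62 61 62 62 64 49 53 74 52 21 15 28 52 60 45 23 15]
222 [77 76 74 76 76 78 56 59 71 49 16 17 24 52 56 50 30 12]
234 [75 76 78 78 76 77 73 69 73 46 18 18 30 57 65 50 22 11]
238 [74 77 78 77 75 76 77 73 75 44 19 18 31 55 63 50 24 17]
242 [24 24 38 43 41 43 29 25 27 17 12 18 33 57 65 49 24 12]
```

carry_out:
  motion:
    - [0, 0, 0, 0, -25, 0, -1]
    - [0, 0, 0, 0, -75, 0, -1]
    - [0, 0, 0, 0, -130, 0, -1]
    - [0, 0, 0, 0, -185, 0, -1]
    - [0, 0, 0, 0, -236, 0, -1]

```text
clock: 20.05
position: [450.8, -48.7, 157.4]
ee_rot: [0.005, 1.0, -0.0, 0.0]
contact_force: [1.5, -0.3, -1.7]
gripper_width: 19.5
grasp_force: 59.4
```

carry_out:
  motion:
    - [0, 0, 0.05, -1, -50, 0, -1]
    - [0, 0, 0.1, -2, -103, 0, -1]
    - [0, 0, 0.15, -3, -155, 1, -1]
    - [0, 0, 0.19, -4, -200, 2, -1]
    - [0, 0, 0.216, -5, -234.8, 2, -1]

```text
clock: 20.68
position: [453.6, -283.3, 155.0]
ee_rot: [0.114, 0.994, 0.0, -0.0]
contact_force: [0.2, 1.2, -1.1]
gripper_width: 19.0
grasp_force: 59.4
```

carry_out:
  motion:
    - [0, 0, 0, 0, 0, 0, -1]
    - [0, 0, 0, 0, 0, 0, -1]

```text
clock: 20.92
position: [453.8, -281.5, 155.0]
ee_rot: [0.113, 0.994, 0.0, -0.0]
contact_force: [0.1, 0.3, -1.4]
gripper_width: 19.0
grasp_force: 59.4
```

```bash
python3 - <<'E'
from h import *
applied([0,0,0,0,-236,0]);applied([0,0,.216,-5,-234.8,2]); st(); print(go([454.7,-282.3,53],-.226))
im=grab('wrist','w6.png'); 
cv2.imwrite('pics/c6.png',im['color'])
t=load('top0.png'); t=grab('top','t6.png')
print('rod end pred top',proj(t,(454.7+150*np.cos(.226),-282.3-150*np.sin(.226),163)))
g=t['color'][180:260,380:440]; cv2.imwrite('pics/c7.png',np.hstack([im['color'],cv2.resize(g,(150,200)) if 0 else np.vstack([cv2.resize(g,None,fx=2.6,fy=2.6),np.zeros((480-208,156,3),np.uint8)])]))
E
```

```text
t 20.93 pos [ 453.8 -281.5  155. ] cmd [ 454.6 -282.2  155.3] err [-0.0003  0.001  -0.0004] F [ 0.07  0.26 -1.39] M [ 0.03 -0.04 -0.03] w 19.0 g 59.4
[0.0, 0.0, -0.0, -0.2, -0.0, 102.3]
rod end pred top [np.float64(425.8475370879759), np.float64(194.83680916630595)]
```

View pics/c7.png

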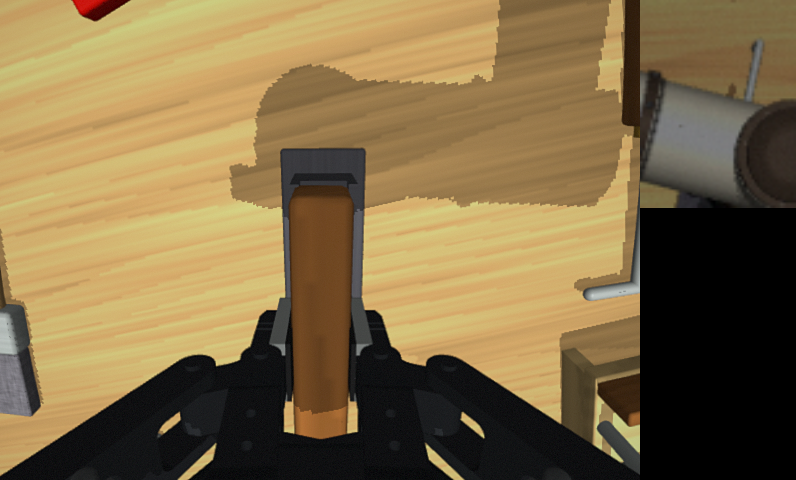

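The handle sits centred over the cradle: handle 291–353 px, cradle 281–365 px. The rod end is where predicted, so there was no slip. Lowering.

carry_out:
  motion:
    - [0, 0, 0, 0, 0, 25, -1]
    - [0, 0, 0, 0, 0, 52, -1]
    - [0, 0, 0, 0, 0, 72, -1]
    - [0, 0, 0, 0, 0, 82, -1]
    - [0, 0, 0, 0, 0, 84, -1]

```text
clock: 21.65
position: [454.6, -281.7, 71.2]
ee_rot: [0.112, 0.994, -0.0, -0.0]
contact_force: [0.5, -0.0, -1.8]
gripper_width: 19.1
grasp_force: 59.5
```

carry_out:
  motion:
    - [0, 0, 0, 0, 0, 5, -1]
    - [0, 0, 0, 0, 0, 10, -1]
    - [0, 0, 0, 0, 0, 14, -1]
    - [0, 0, 0, 0, 0, 17, -1]
    - [0, 0, 0, 0, 0, 17, -1]

```text
clock: 22.28
position: [454.4, -282.3, 54.1]
ee_rot: [0.113, 0.994, 0.0, -0.0]
contact_force: [-0.3, 0.2, -2.1]
gripper_width: 19.1
grasp_force: 59.5
```

carry_out:
  motion:
    - [0, 0, 0, 0, 0, 0.5, -1]
    - [0, 0, 0, 0, 0, 1, -1]
    - [0, 0, 0, 0, 0, 1.2, -1]
    - [0, 0, 0, 0, 0, 1.2, -1]

```text
clock: 22.78
position: [454.6, -282.3, 53.5]
ee_rot: [0.113, 0.994, -0.0, 0.0]
contact_force: [-1.3, 1.0, 2.5]
gripper_width: 19.2
grasp_force: 59.8
```

carry_out:
  motion:
    - [0, 0, 0, 0, 0, 0, -0.4]
    - [0, 0, 0, 0, 0, 0, 0]
    - [0, 0, 0, 0, 0, 0, 0.5]
    - [0, 0, 0, 0, 0, 0, 1]
    - [0, 0, 0, 0, 0, 0, 1]

```text
clock: 23.4
position: [454.5, -282.2, 53.1]
ee_rot: [0.113, 0.994, -0.0, -0.0]
contact_force: [0.5, 0.1, -0.9]
gripper_width: 85.6
grasp_force: 0.0
```

carry_out:
  motion:
    - [0, 0, 0, 0, 0, 0, 1]
    - [0, 0, 0, 0, 0, -8, 1]
    - [0, 0, 0, 0, 0, -40, 1]
    - [0, 0, 0, 0, 0, -90, 1]
    - [0, 0, 0, 0, 0, -145, 1]

```text
clock: 24.02
position: [454.0, -282.1, 199.8]
ee_rot: [0.113, 0.994, 0.0, -0.0]
contact_force: [1.3, -0.5, -0.4]
gripper_width: 85.2
grasp_force: 0.0
```

carry_out:
  motion:
    - [0, 0, 0, 0, 0, -17, 1]
    - [0, 0, 0, 0, 0, -17, 1]

```text
clock: 24.28
position: [455.1, -282.4, 217.2]
ee_rot: [0.113, 0.994, -0.0, 0.002]
contact_force: [0.3, -0.3, -0.7]
gripper_width: 85.3
grasp_force: 0.0
```

```bash
python3 - <<'E'
from h import *
s=read_state();print(s['clock'],s['position'],s['gripper_width'],s['contact_force'])
a=grab('wrist','w7.png')['color'];t=grab('top','t7.png')['color']
b=cv2.resize(t[100:215,195:275],None,fx=3,fy=3)
o=np.zeros((480,800,3),np.uint8);o[:,:560]=a[:,40:600];o[:345,560:800]=b
cv2.imwrite('pics/c8.png',o)
E
```

```text
24.275 [ 455.14469737 -282.40652257  217.22824341] 85.26614773335032 [ 0.30377953 -0.28405278 -0.6830944 ]
```

View pics/c8.png

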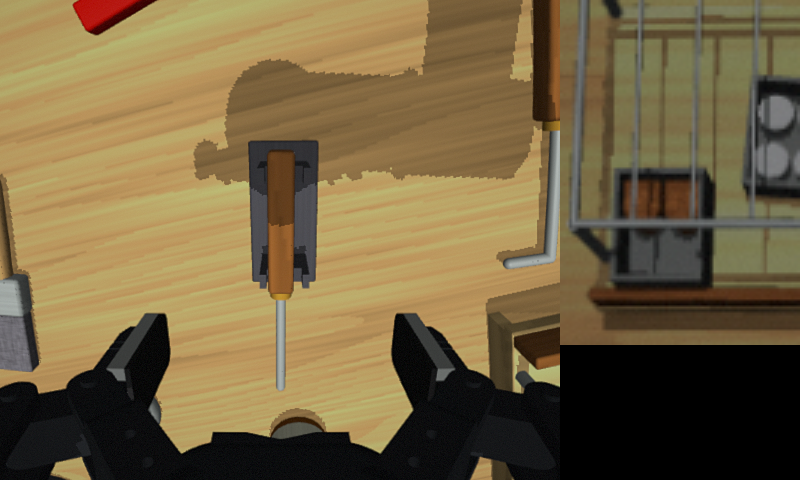

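The hook lies in its rest as found, with the handle at (281,152)–(281,298) in the crop and the rod straight. The bin is square against the rail at (660,285), and the gripper is clear.

```bash
python3 -c "
from bench import *
print(job_done())"
```

```text
the job is handed in; nothing more can be done
None
```

The tall bin is drawn up snug and square against the rack's front rail under a steady pull of about 12.9 N, the hook is back in its rest and released, and the job was handed in at about 24 s of the 72 s; no verdict was returned.

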